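Dispense one oil filter from the gravity-feed chute

TASK

Let one oil filter out of the gravity-feed dispenser on the counter: with the fingertips press the pad at the long end of its lever right down, so that the short end raises the heavy gate flap, and keep it down until the front canister has rolled to the end of the pick-up tray. Then let the lever come up under control, so that the flap closes without slamming and the next canister waits behind it, and take the hand away. Work the lever only, once: do not touch or lift the flap or the canisters, and leave the other things on the counter where they are.

Things in the scene. Friction and masses are not known exactly. Their poses are not given: they have to be found in the camera images.
- dispenser: grey sheet-steel dispenser on a 252 x 126 mm base plate screwed flat to the counter. Origin on the counter under the gate; x runs rearwards up the 82 mm wide chute (floor falls 12 degrees towards -x), z up, lever along the -y side. Pick-up tray: the open front end, x = -45 to -130 mm, with a 40 mm high end stop. 160 mm high, the lever's end 185 mm
- lever_pad (a point): centre of the top of the rubber pad, 42 mm along x 34 mm across, on the lever's cranked free end. In the dispenser's frame it rests at x -219, y -62, z 184 mm; pressed right down, to a hard stop, it is 51 mm lower and 15 mm further to -x. Site x axis: along the lever to its pivot. Pressing takes 4 to 12 N; the flap's weight lifts the lever after the hand: raise the hand slower than 80 mm/s
- lever (a joint): lever angle in rad: about 0.01 at rest (long end up, the flap's weight holding it there), 0.345 against the stop with the pad right down; from about 0.3 the canister can leave
- flap (a joint): gate flap angle in rad: 0 closed, about 0.8 with the lever right down; the front canister passes under it above 0.65. Steel flap, 1.4 kg, 72 mm wide, on a pin across the chute 127 mm up; its lip holds the canisters back. A roller behind the pin drops behind the front canister as the flap rises, so only one leaves. Let go at full stroke it slams at over 7 rad/s
- flap_lip (a point): middle of the lower edge of the flap's front lip
- can_front_center (a point): centre of the front canister, the one against the flap: orange oil filter, 67 mm diameter x 72 mm, lying across the chute with its axis along the dispenser's y. At rest in the tray its centre is at x = -101 mm, z = 53 mm in the dispenser's frame
- can_next_center (a point): centre of the other, equal canister behind it; when the first has left and the flap has closed, it lies against the flap with its centre at x = -8 mm in the dispenser's frame
- can_front: the front canister; origin at the centre of one end face
- can_next: the other canister; origin likewise
- relay_box: small white carton 41 x 50 x 36 mm, bystander
- bearing_box: flat white carton 63 x 62 x 22 mm, bystander
- bearing: ball bearing 47 mm diameter x 14 mm lying flat, bystander
- highlighter: yellow highlighter pen 118 mm long, lying, bystander
- vee_pulley: grey vee-belt pulley 64 mm diameter x 18 mm, lying flat beside the dispenser, bystander
- calculator: desk calculator 125 x 75 x 18 mm, beside the dispenser, bystander

How it is judged:
By the outcome, as a careful person would: the job done as asked, in the order asked, and still so for the second after the job is handed in, with the robot touching nothing.
It also fails if it takes over 32 s, if anything falls off the work surface, if the arm or the gripper's body presses on something with over 40 N, if the wrist force passes 120 N, or if a joint passes its speed limit or range.

ROBOT

A 7-joint arm with a two-finger parallel gripper is mounted at the origin on the work surface; the furniture and walls round the work are solid. World frame = base frame: x ahead of the robot, y to its left, z up, the work surface at z = 0. Lengths are in mm, angles in rad, forces in N, time in s.
With the tool pointing down it reaches from about 400 to 875 mm from the base axis. Payload 4.4 kg.
Tool frame: the origin (TCP) lies at the very end of the fingers, on their centre line; the grasp point (between the pads) lies ctrl.grip_point_offset behind it (ctrl.grip_point_offset is the distance from the TCP to the grasp point, in mm); z points along the fingers, y is the line along which they close (so a half turn about z gives the same grasp; the last joint's range is limited). The gripper opens to 85 mm and grips with 20 to 120 N. Pads are 22 mm wide; open, the fingers measure 114 mm over their backs; the gripper's body (76 mm by 85 mm) begins 54 mm behind the grasp point. The pads swing forward as they close: fully open they stand 13 mm farther back than shut.
Start: joints at [-0.066, 0.628, 0.038, 1.517, -0.027, 0.996, -0.02], TCP at [650.014, 0.027, 231.313] pointing down, gripper open.
Joint ranges: [-3.06, 3.06], [-0.37, 2.12], [-1.25, 1.32], [0.18, 2.47], [-1.1, 4.24], [0.23, 1.98], [-2.94, 2.94]. Speed limits (rad/s): [2.57, 2.57, 3.14, 3.14, 3.14, 3.14, 3.14].

INTERFACE

Orientations are given as [roll, pitch, yaw] about the fixed x, y, z axes, in that order (R = Rz(yaw) Ry(pitch) Rx(roll)).
In Python, from cell import read_state, cams, ctrl, models gives the robot as it stands. The module is installed in compiled form; this text tells all that it offers.
- The arm moves only by the tool nudge_tcp, called after ">>>" as name(argument=value, ...) on one line, values as JSON. Schema: {"type":"object","properties":{"rows":{"type":"array","items":{"type":"object","properties":{"trans":{"type":"array","items":{"type":"number"},"minItems":3,"maxItems":3},"rot":{"type":"array","items":{"type":"number"},"minItems":3,"maxItems":3},"aperture":{"type":"number"}},"additionalProperties":false,"required":["aperture"]},"minItems":1,"maxItems":12},"only":{"type":"string"},"quiet":{"type":"boolean"},"lines":{"type":"string"}},"required":["rows"],"additionalProperties":false}. rows is a list of rows, 1 to 12 of them, each an object with the fields trans (a list: dx, dy, dz in a scale on which 1.0 is 400 mm), rot (a list: a rotation vector rx, ry, rz in normalised numbers (1 is 4 rad)), aperture (the finger opening in mm); a field left out counts as zero (the opening has to be given); each row shifts and turns the commanded pose from where the row before left it, along the tool's axes as they then stand; what a row does not reach is not made up. A row lasts 1/10 s, in which the tool goes at most 50 mm and 0.15 rad, less where a joint would pass 70% of its speed; a pose out of reach is approached as far as the arm can. The fingers move at their own pace and stop on an object; the grip force is fixed at half the most. Time passes only in rows, so rows that do not move let the fingers close. The tool returns the time, the measured TCP pose, the force, the opening and the grip force at its end. only (a regular expression) keeps the lines of the reply that match it, lines (a string "A,B") keeps lines A to B, and quiet returns only ok. No shift or turn number may pass 1 either way. Input that does not fit is refused with a message, and nothing moves.
- read_state(): the state, without advancing time (a new reading comes with each control period).
- cams.get_image(name): name is "scene" or "side" or "wrist"; returns (picture, depth): 400x640x3 uint8, blue, green, red; 400x640 float32, mm along the optical axis (not along the pixel's ray), 0 where there is no reading.
- cams.calibration(name): a dict with "fx", "fy", "cx", "cy" (pixels), "rvec" (rotation vector, rad) and "tvec" (3), from world to camera coordinates, as OpenCV has them; the wrist camera has in their place "hand_eye" (4x4, takes a point from camera to tool coordinates, whose origin is the TCP and whose axes are the flange's). Camera axes: x right, y down, z forward; pixel columns grow to the right and rows downward; lengths in mm; the calibration is good to about 2 mm. A picture is of the moment at which its call begins: read the wrist's pose just before it. calibration takes no time and is no camera call.
- ctrl.finish_job(): hands the job in; it is judged then, once.
Trained networks look in the newest picture that a camera, given by its name, has taken for a name from the list of things; names that differ only in an ending like _2 or _b are one class to them, and where a whole thing is asked for, a point or a joint stands for the part that bears it (a point fixed in the world has none). Each returns a list of dicts, best first, with "confidence" (0 to 1); they miss things now and then, are a little off and sometimes report something else, mostly with a low value. They report only what shows in the picture. A call takes as long as a camera call.
- models.search_frame(thing, camera): "extent" ([left, top, right, bottom] in pixels, round what is visible of it).
- models.mark_of(thing, camera): "position" ([column, row] in pixels: a listed point, or the origin of a listed thing).
The state is a dict: "clock": time; "qpos": joint angles; "qd": joint speeds; "tau": joint torques, N m; "eef_pos": TCP position; "tool_rot": TCP orientation; "force": force on the tool from outside, world axes, zero at the start; "torque": the same for the moment, N m; "width": finger opening in mm; "gripper_force": force on a finger pad.
Only numpy, scipy, OpenCV 4.12 (cv2) and the standard library are available. Lean on these libraries where they do the work, as an engineer would, in place of code of your own. Each camera call takes 0.05 s, during which the arm holds its last target. There are 200 camera calls.

## Working session

There is one attempt and no reset: what is moved stays moved. The work goes in short steps, Python scripts to look and compute and a tool call to move; the robot and the scene stay as the last step left them, time stands still between calls to the robot, and variables do not carry over. Pictures are saved under pics/ and viewed, at most 10 in all, crops included, and the job is handed in when it is done.

```bash
mkdir -p pics
```

Create h.py:
```python
import numpy as np, cv2
from cell import read_state, cams, ctrl, models
def world(cam,u,v,d):
    c=cams.calibration(cam); R=cv2.Rodrigues(np.array(c["rvec"],float))[0]; t=np.array(c["tvec"],float).ravel()
    p=np.array([(u-c["cx"])/c["fx"]*d,(v-c["cy"])/c["fy"]*d,d]); return R.T@(p-t)
def proj(cam,P):
    c=cams.calibration(cam); K=np.array([[c["fx"],0,c["cx"]],[0,c["fy"],c["cy"]],[0,0,1.]])
    return cv2.projectPoints(np.array(P,float).reshape(-1,1,3),np.array(c["rvec"],float),np.array(c["tvec"],float),K,None)[0][:,0]
```

Run:
```python
from h import *
for n in("scene","side"):
    im,d=cams.get_image(n); cv2.imwrite(f"pics/{n}0.png",im); np.save(f"pics/{n}0.npy",d)
    for t in("lever_pad","flap_lip","can_front_center","can_next_center","dispenser"):
        for r in models.mark_of(t,n)[:2]:
            u,v=r["position"]; dd=d[min(int(round(v)),399),min(int(round(u)),639)]
            print(n,t,round(r["confidence"],2),np.round([u,v]),dd,np.round(world(n,u,v,dd)))
s=read_state();print(s["clock"],s["eef_pos"],s["tool_rot"],s["force"])
```

```text
scene lever_pad 0.55 [346. 170.] 1108.8032 [ 453. -207.  186.]
scene lever_pad 0.38 [250. 216.] 1098.0138 [ 623. -362.   96.]
scene flap_lip 0.93 [268. 217.] 1111.1963 [ 594. -331.   87.]
scene can_front_center 0.61 [253. 218.] 1101.07 [ 619. -357.   91.]
scene can_next_center 0.73 [226. 206.] 1094.2596 [ 642. -415.  117.]
scene dispenser 0.88 [250. 236.] 1128.8119 [ 624. -365.   39.]
scene dispenser 0.38 [386. 243.] 1180.5441 [427. -93.  -0.]
side lever_pad 0.79 [349. 182.] 1420.0271 [ 451. -208.  190.]
side flap_lip 0.69 [290. 229.] 1502.3604 [ 543. -355.   34.]
side can_front_center 0.66 [272. 230.] 1400.9224 [ 627. -370.  105.]
side can_next_center 0.89 [249. 225.] 1393.6458 [ 646. -429.  119.]
side can_next_center 0.62 [384. 233.] 1525.0023 [434. -95.   9.]
side dispenser 0.97 [271. 243.] 1442.214 [ 625. -376.   48.]
side dispenser 0.53 [298. 210.] 1486.6588 [ 508. -342.   86.]
0.6 [ 6.50013584e+02 -5.49736426e-03  2.31331253e+02] [ 3.14155305e+00 -3.27162032e-05  1.57071158e+00] [-0.30394002 -0.18263294 -0.99242361]
```

View pics/scene0.png

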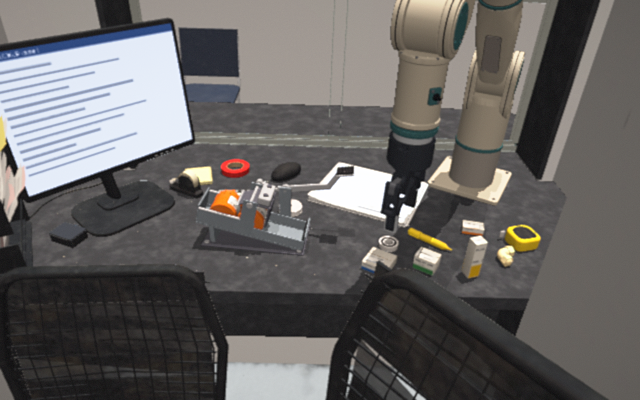

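View pics/side0.png

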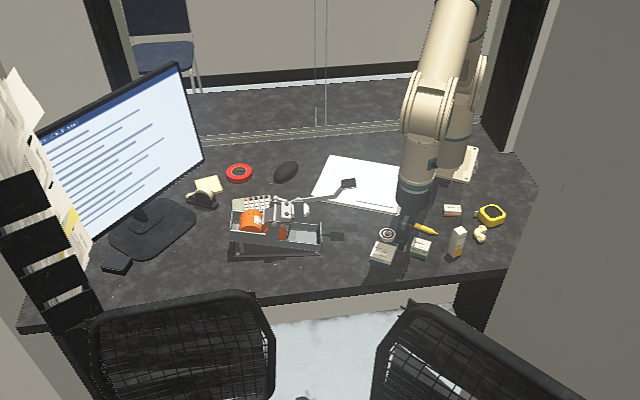

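The scene picture shows the dispenser at about (255,220), with its lever running right to the dark pad at (346,170). In the side picture the pad is at (349,182). The path above the pad looks clear. Next I'll refine the pad and the dispenser frame from depth.

Run:
```python
from h import *
for n,c0 in(("scene",(346,170)),("side",(349,182))):
    d=np.load(f"pics/{n}0.npy"); im=cv2.imread(f"pics/{n}0.png")
    P=[];px=[]
    for v in range(c0[1]-25,c0[1]+25):
        for u in range(c0[0]-30,c0[0]+30):
            if d[v,u]>0:
                w=world(n,u,v,d[v,u])
                if w[2]>150 and np.hypot(w[0]-452,w[1]+208)<45: P.append(w);px.append((u,v,im[v,u].sum()))
    P=np.array(P);px=np.array(px)
    dk=px[:,2]<200
    Q=P[dk]
    T=Q[Q[:,2]>np.percentile(Q[:,2],90)-8]
    print(n,len(P),len(Q),len(T),"T mean",T.mean(0).round(1),T.min(0).round(1),T.max(0).round(1),"px",px[dk].min(0),px[dk].max(0))
    r=cv2.minAreaRect(T[:,:2].astype(np.float32));print(r)
    # lip/can points and lever direction: hypotheses
# fit yaw: rim of chute
for n in("scene","side"):
    d=np.load(f"pics/{n}0.npy"); im=cv2.imread(f"pics/{n}0.png")
    hsv=cv2.cvtColor(im,cv2.COLOR_BGR2HSV)
    m=(hsv[...,0]<14)&(hsv[...,1]>150)&(hsv[...,2]>90); m[:,:180]=0;m[:,300:]=0
    m[:180]=0
    # chute axis: all points with 20<z<170 near dispenser
    pts=np.array([world(n,u,v,d[v,u]) for v in range(170,260) for u in range(190,330) if d[v,u]>0])
    k=(pts[:,2]>20)&(pts[:,2]<150)&(np.hypot(pts[:,0]-595,pts[:,1]+385)<160)
    r=cv2.minAreaRect(pts[k][:,:2].astype(np.float32));print(n,k.sum(),r)
```

```text
scene 234 91 91 T mean [ 451.5 -208.8  184.2] [ 430.3 -227.6  179.2] [ 467.  -189.4  189.8] px [337. 167.  88.] [352. 173. 195.]
((450.330322265625, -210.856201171875), (27.871259689331055, 34.671627044677734), 26.0234432220459)Traceback (most recent call last):
  File "<stdin>", line 8, in <module>
  File "h.py", line 4, in world
    c=cams.calibration(cam); R=cv2.Rodrigues(np.array(c["rvec"],float))[0]; t=np.array(c["tvec"],float).ravel()
ValueError: time passes only in moves, steps and waits
```

```bash
sed -i 's/^def world/import functools\n@functools.cache\ndef cal(n): return cams.calibration(n)\ndef world/; s/c=cams.calibration(cam)/c=cal(cam)/' h.py
```

Run:
```python
from h import *
for n,c0 in(("scene",(346,170)),("side",(349,182))):
    d=np.load(f"pics/{n}0.npy"); im=cv2.imread(f"pics/{n}0.png")
    A=[(w:=world(n,u,v,d[v,u]),im[v,u].sum(dtype=int)) for v in range(c0[1]-25,c0[1]+25) for u in range(c0[0]-30,c0[0]+30) if d[v,u]>0]
    T=np.array([w for w,s in A if w[2]>175 and s<200 and np.hypot(w[0]-452,w[1]+208)<45])
    print(n,len(T),T.mean(0).round(1),cv2.minAreaRect(T[:,:2].astype(np.float32)))
    pts=np.array([world(n,u,v,d[v,u]) for v in range(170,260) for u in range(190,345) if d[v,u]>0])
    k=(pts[:,2]>20)&(pts[:,2]<150)&(np.hypot(pts[:,0]-595,pts[:,1]+385)<150)
    print(n,k.sum(),cv2.minAreaRect(pts[k][:,:2].astype(np.float32)))
    th=np.radians(np.arange(-90,-40,2)) # lever: points 130<z<175 between pad and dispenser
    k=(pts[:,2]>140)&(pts[:,2]<178)&(np.hypot(pts[:,0]-452,pts[:,1]+208)<160)&(np.hypot(pts[:,0]-452,pts[:,1]+208)>30)
    L=pts[k]; print("lever",len(L),cv2.fitLine(L[:,:2].astype(np.float32),cv2.DIST_HUBER,0,.01,.01).ravel())
```

```text
scene 91 [ 451.5 -208.8  184.2] ((450.330322265625, -210.856201171875), (27.871259689331055, 34.671627044677734), 26.0234432220459)
scene 4767 ((554.5980834960938, -394.970703125), (165.28671264648438, 264.65887451171875), 24.917802810668945)
lever 32 [ 3.7901568e-01 -9.2539024e-01  4.6088156e+02 -2.4185757e+02]
side 2 [ 434.9 -217.   185.1] ((434.928466796875, -216.97804260253906), (33.8741340637207, 0.0), 114.23749542236328)
side 3433 ((548.09423828125, -398.68939208984375), (180.38401794433594, 263.1629638671875), 24.628032684326172)
lever 30 [   0.56352824   -0.8260968   460.46176    -243.85564   ]
```

The rows are not in the units I measure in: shifts go in shares of 400 mm and turns go in shares of 4 rad. I convert before sending: -26 mm / 400 = -0.065, -25 mm / 400 = -0.0625.

>>> nudge_tcp(rows=[{"trans": [-0.0625, -0.06, 0], "aperture": 0}, {"trans": [-0.065, -0.0625, 0], "aperture": 0}, {"trans": [-0.065, -0.0625, 0], "aperture": 0}, {"trans": [-0.065, -0.0625, 0], "aperture": 0}, {"trans": [-0.065, -0.0625, 0], "aperture": 0}, {"trans": [-0.065, -0.0625, 0], "aperture": 0}, {"trans": [-0.065, -0.0625, 0], "aperture": 0}, {"trans": [-0.065, -0.0625, 0], "aperture": 0}, {"aperture": 0}, {"aperture": 0}])

```text
clock: 1.6
eef_pos: [450.8, -207.6, 231.7]
tool_rot: [3.141, 0.0, 1.569]
force: [0.7, 0.1, -0.2]
width: 0.2
gripper_force: 0.0
```

Run:
```python
from h import *
s=read_state(); print(s["clock"],s["eef_pos"],s["tool_rot"],s["force"],s["width"])
R=cv2.Rodrigues(np.eye(3))[0]
from scipy.spatial.transform import Rotation as Ro
R=Ro.from_euler("xyz",s["tool_rot"]).as_matrix()
im,d=cams.get_image("wrist"); cv2.imwrite("pics/w1.png",im)
c=cal("wrist");H=np.array(c["hand_eye"])
for r in models.mark_of("lever_pad","wrist")[:2]:
    u,v=r["position"];z=d[int(v),int(u)]
    p=H@[(u-c["cx"])/c["fx"]*z,(v-c["cy"])/c["fy"]*z,z,1]; print(r,z,R@p[:3]+s["eef_pos"])
P=[]
for v in range(0,400,2):
  for u in range(0,640,2):
    z=d[v,u]
    if z>0:
      p=H@[(u-c["cx"])/c["fx"]*z,(v-c["cy"])/c["fy"]*z,z,1]; w=R@p[:3]+s["eef_pos"]
      if 172<w[2]<196 and np.hypot(w[0]-451,w[1]+209)<45: P.append(w)
P=np.array(P);print(len(P),P.mean(0),P.min(0),P.max(0),cv2.minAreaRect(P[:,:2].astype(np.float32)))
im,d=cams.get_image("side"); cv2.imwrite("pics/s1.png",im)
```

```text
1.6 [ 450.84548177 -207.61624902  231.67361951] [3.14073079e+00 1.11162224e-04 1.56865106e+00] [ 0.69181121  0.12485009 -0.16378127] 0.17454726926222264
{'position': [315.4, 235.8], 'confidence': 0.73} 207.88353 [ 446.26159773 -212.11572942  184.42369596]
900 [ 445.40333161 -206.85783362  183.60651891] [ 421.91656995 -233.07545543  172.75360145] [ 468.9605467  -185.65772707  188.35250627] ((445.70050048828125, -211.3073272705078), (34.99253463745117, 43.422149658203125), 24.05431365966797)
```

View pics/w1.png

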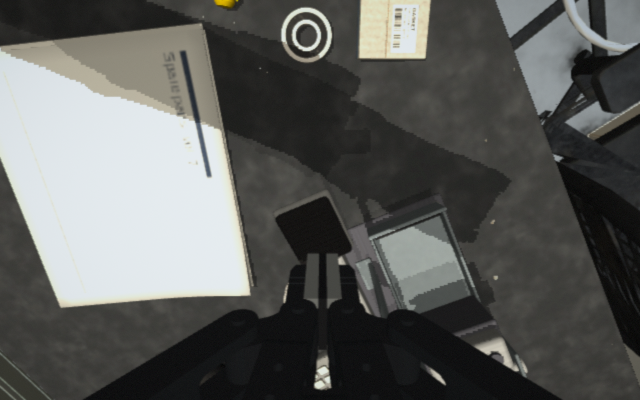

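The wrist picture shows the pad at about (315,228), just ahead of the closed fingers. Its depth outline is 35 x 43 mm, centred near (446,-211,185), which matches the given size. The measured yaw is about -66°. Next I align with the lever and descend to just above the pad.

Scaled: 12 mm / 400 = 0.03, 8 mm / 400 = 0.02, -0.14 rad / 4 = -0.035.

>>> nudge_tcp(rows=[{"trans": [-0.01, -0.01, 0], "aperture": 0}, {"rot": [0, 0, -0.035], "aperture": 0}, {"rot": [0, 0, -0.035], "aperture": 0}, {"trans": [0, 0, 0.0125], "rot": [0, 0, -0.035], "aperture": 0}, {"trans": [0, 0, 0.03], "aperture": 0}, {"trans": [0, 0, 0.03], "aperture": 0}, {"trans": [0, 0, 0.02], "aperture": 0}, {"aperture": 0}, {"aperture": 0}])

```text
clock: 2.65
eef_pos: [447.2, -210.9, 194.4]
tool_rot: [-3.142, -0.0, 1.991]
force: [0.2, -1.2, -0.5]
width: -0.1
gripper_force: 0.0
```

Scaled: 5 mm / 400 = 0.0125, 4 mm / 400 = 0.01.

>>> nudge_tcp(rows=[{"trans": [0, 0, 0.0125], "aperture": 0}, {"trans": [0, 0, 0.01], "aperture": 0}, {"trans": [0.0025, 0, 0.0075], "aperture": 0}, {"trans": [0.0038, 0, 0.0075], "aperture": 0}, {"trans": [0.0038, 0, 0.0075], "aperture": 0}, {"aperture": 0}])

```text
clock: 3.25
eef_pos: [445.8, -207.7, 176.6]
tool_rot: [3.141, 0.001, 1.991]
force: [1.0, -0.4, 3.0]
width: 0.1
gripper_force: 1.8
```

Scaled: 4 mm / 400 = 0.01, 1.6 mm / 400 = 0.004.

>>> nudge_tcp(rows=[{"trans": [0.004, 0, 0.01], "aperture": 0}, {"trans": [0.0038, 0, 0.01], "aperture": 0}, {"trans": [0.0035, 0, 0.01], "aperture": 0}, {"trans": [0.0033, 0, 0.01], "aperture": 0}, {"trans": [0.003, 0, 0.01], "aperture": 0}, {"trans": [0.0025, 0, 0.01], "aperture": 0}, {"trans": [0.0023, 0, 0.01], "aperture": 0}, {"trans": [0.002, 0, 0.01], "aperture": 0}, {"aperture": 0}])

```text
clock: 4.15
eef_pos: [442.0, -198.8, 144.4]
tool_rot: [3.141, 0.001, 1.991]
force: [0.8, -1.3, 3.1]
width: 0.0
gripper_force: 1.4
```

Scaled: 3 mm / 400 = 0.0075, 2 mm / 400 = 0.005.

>>> nudge_tcp(rows=[{"trans": [0.0018, 0, 0.0075], "aperture": 0}, {"trans": [0.0015, 0, 0.0075], "aperture": 0}, {"trans": [0.0013, 0, 0.005], "aperture": 0}, {"aperture": 0}])

```text
clock: 4.55
eef_pos: [441.5, -197.6, 136.8]
tool_rot: [3.14, 0.002, 1.99]
force: [-0.6, -1.8, 6.3]
width: 0.2
gripper_force: 2.9
```

>>> nudge_tcp(rows=[{"trans": [0.0005, 0, 0.005], "aperture": 0}, {"aperture": 0}])

```text
clock: 4.75
eef_pos: [441.4, -197.4, 134.8]
tool_rot: [3.14, 0.002, 1.99]
force: [1.4, -2.3, 5.2]
width: 0.1
gripper_force: 2.7
```

Scaled: 2 mm / 400 = 0.005, 0.1 mm / 400 = 0.0003.

>>> nudge_tcp(rows=[{"trans": [0.0003, 0, 0.005], "aperture": 0}, {"aperture": 0}])

```text
clock: 4.95
eef_pos: [441.4, -197.3, 133.5]
tool_rot: [3.14, 0.002, 1.99]
force: [-1.0, -1.1, 12.5]
width: -0.1
gripper_force: 6.4
```

>>> nudge_tcp(rows=[{"trans": [0, 0, 0.0038], "aperture": 0}, {"aperture": 0}])

```text
clock: 5.15
eef_pos: [441.4, -197.3, 133.1]
tool_rot: [3.14, 0.002, 1.99]
force: [-4.5, 0.6, 25.1]
width: -0.0
gripper_force: 12.4
```

Run:
```python
from h import *
im,d=cams.get_image("scene"); s=im[130:270,170:390]; cv2.imwrite("pics/p1.png",cv2.resize(s,None,fx=3,fy=3))
for t in("can_front_center","lever_pad"):
    print(t,[(r["confidence"],r["position"],world("scene",*r["position"],d[int(r["position"][1]),int(r["position"][0])]).round()) for r in models.mark_of(t,"scene")[:2]])
```

```text
can_front_center [(0.94, [290.9, 223.0], array([ 581., -277.,   84.]))]
lever_pad [(0.74, [349.2, 190.9], array([ 454., -193.,  134.]))]
```

View pics/p1.png

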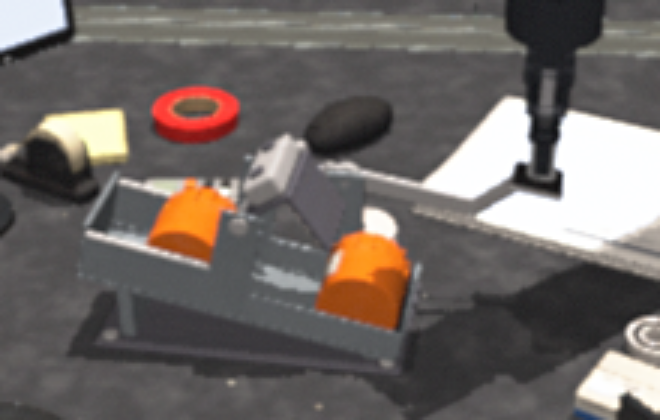

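The crop shows the fingers on the pad at (540,180) and the flap raised at (290,190). The front canister is at the tray's end stop (365,280), and the next one is held back at (190,220). The hard stop was reached at z 133. I'll let it settle for 0.6 s, check, and then raise.

>>> nudge_tcp(rows=[{"aperture": 0}, {"aperture": 0}, {"aperture": 0}, {"aperture": 0}, {"aperture": 0}, {"aperture": 0}])

```text
clock: 5.9
eef_pos: [441.5, -197.3, 133.1]
tool_rot: [3.14, 0.003, 1.99]
force: [-3.3, 1.4, 24.9]
width: 0.0
gripper_force: 12.4
```

Run:
```python
from h import *
im,d=cams.get_image("scene")
print([(r["confidence"],r["position"]) for r in models.mark_of("can_front_center","scene")[:1]])
```

```text
[(0.78, [287.9, 225.8])]
```

>>> nudge_tcp(rows=[{"trans": [0, 0, -0.0075], "aperture": 0}, {"trans": [-0.001, 0, -0.0075], "aperture": 0}, {"trans": [-0.0015, 0, -0.0075], "aperture": 0}, {"trans": [-0.0018, 0, -0.0075], "aperture": 0}, {"trans": [-0.002, 0, -0.0075], "aperture": 0}, {"trans": [-0.0023, 0, -0.0075], "aperture": 0}, {"trans": [-0.0023, 0, -0.0075], "aperture": 0}, {"trans": [-0.0025, 0, -0.0075], "aperture": 0}, {"trans": [-0.0025, 0, -0.0075], "aperture": 0}, {"trans": [-0.0028, 0, -0.0075], "aperture": 0}, {"trans": [-0.003, 0, -0.0075], "aperture": 0}, {"trans": [-0.003, 0, -0.0075], "aperture": 0}])

```text
clock: 7.2
eef_pos: [444.4, -204.6, 166.9]
tool_rot: [-3.141, -0.002, 1.991]
force: [0.4, 2.2, 4.3]
width: -0.0
gripper_force: 2.3
```

Still in contact, so I continue slowly past the rest height.

Scaled: -2.5 mm / 400 = -0.0063, -2 mm / 400 = -0.005.

>>> nudge_tcp(rows=[{"trans": [-0.003, 0, -0.0063], "aperture": 0}, {"trans": [-0.003, 0, -0.0063], "aperture": 0}, {"trans": [-0.0025, 0, -0.005], "aperture": 0}, {"trans": [-0.0025, 0, -0.005], "aperture": 0}, {"trans": [-0.002, 0, -0.005], "aperture": 0}, {"trans": [-0.002, 0, -0.005], "aperture": 0}, {"trans": [-0.0013, 0, -0.005], "aperture": 0}, {"trans": [-0.0013, 0, -0.005], "aperture": 0}, {"trans": [0, 0, -0.005], "aperture": 0}, {"trans": [0, 0, -0.005], "aperture": 0}])

```text
clock: 8.2
eef_pos: [447.2, -212.1, 187.7]
tool_rot: [-3.141, -0.0, 1.99]
force: [0.1, 0.1, 0.3]
width: 0.1
gripper_force: 0.0
```

>>> nudge_tcp(rows=[{"trans": [0, 0, -0.025], "aperture": 0}, {"trans": [0, 0, -0.05], "aperture": 0}, {"trans": [0, 0, -0.075], "aperture": 0}, {"trans": [0, 0, -0.075], "aperture": 0}, {"aperture": 0}, {"aperture": 0}, {"aperture": 0}, {"aperture": 0}, {"aperture": 0}])

```text
clock: 9.1
eef_pos: [446.9, -211.7, 277.0]
tool_rot: [-3.14, -0.001, 1.991]
force: [0.9, 0.2, -0.2]
width: -0.0
gripper_force: 0.0
```

Run:
```python
from h import *
im,d=cams.get_image("scene"); s=im[130:270,170:390]; cv2.imwrite("pics/p2.png",cv2.resize(s,None,fx=3,fy=3))
for t in("can_front_center","can_next_center","lever_pad"):
    print(t,[(r["confidence"],r["position"],world("scene",*r["position"],d[int(r["position"][1]),int(r["position"][0])]).round()) for r in models.mark_of(t,"scene")[:2]])
```

```text
can_front_center [(0.83, [286.8, 224.2], array([ 584., -286.,   79.])), (0.35, [289.2, 211.9], array([ 544., -306.,   83.]))]
can_next_center [(0.63, [253.6, 212.5], array([ 620., -354.,  108.]))]
lever_pad [(0.59, [344.3, 169.0], array([ 446., -214.,  184.]))]
```

View pics/p2.png

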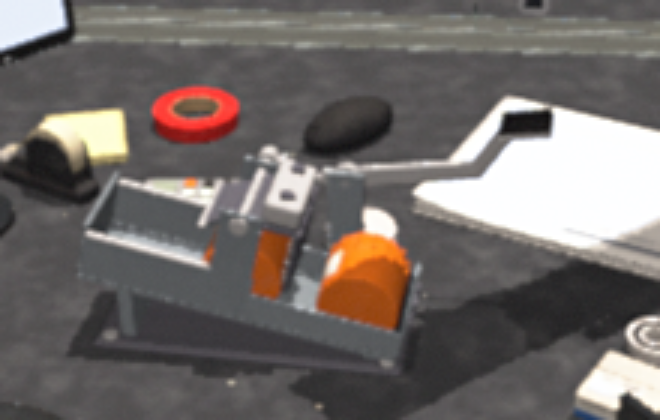

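The crop shows the lever back at rest with its pad at (525,122), and the flap closed at (285,190). The next canister is behind the flap at (270,265), and the released one is at the end stop (365,280). The hand is clear.

```bash
python3 -c "
from cell import ctrl; print(ctrl.finish_job())"
```

```text
the job is handed in; nothing more can be done
None
```

I pressed the lever once, down to its stop, and one canister is now at the end of the pick-up tray. The lever came up under control, the flap is closed with the next canister behind it, the hand is clear, and the job was handed in at about 9 s.

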